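# Fit and hold a set-screw collar on the flat of a stirrer shaft

## Task

Pull the top drawer of the small parts cabinet out to its stop and leave it open, then take hold of the upright shaft of the stirrer drive and turn it until you feel its set-screw flat squarely between the fingers and that flat faces the red mark on the drive. Then take the collar with the red thumbscrew from the drawer (leave the brass spacer in there), slide it down the shaft fully onto the shoulder with the thumbscrew on the flat, towards the red mark, and finish while still gripping the collar and pressing it down on the shoulder. Do not disturb the bottle, beaker or meter.

Things in the scene. Friction and masses are not known exactly. Their poses are not given: they have to be found in the camera images.
- cabinet: Grey cabinet with white drawer fronts, 220 deep (x) x 260 x 120 mm high, fixed. Origin: centre of underside; drawers pull out along its -x. The top drawer is an open tray, inside 218 wide (y), and x from -89 to +86 mm in this frame when shut; floor 70 mm above the bench, side walls up to 98, front up to 108 mm. The lower drawer is not used.
- cabinet_drawer0 (a joint): Top drawer: metres pulled out along the cabinet's -x; 0 shut, 0.150 at its stop. It may start up to 0.02 open. Slides with about 1 N friction plus slight damping and stays where it is left.
- cabinet_drawer0_handle (a point): Middle of the top drawer's steel bar handle: round bar 11 mm thick, 120 mm long along the cabinet's y, 35 mm in front of the drawer front (centre), 88 mm above the bench, 32 mm below the cabinet's top. Moves with the drawer.
- drive: Stirrer drive: white housing 130 (x) x 110 (y) mm, top at 62 mm, fixed to the bench. Origin: centre of its underside, right below the shaft axis. A red stripe on its top, from the shaft towards the housing's -x side, is the mark; the mark's direction is the -x axis of this frame.
- shaft (a joint): Angle of the upright output shaft in rad, counter-clockwise seen from above; 0 when the flat faces the red mark. Starts between 0.5 and 1.5. Friction about 0.03 N m; it stays where it is left.
- shaft_seat (a point): Shaft axis at the shoulder's top, 80 mm above the bench; turns with the shaft; its -x is the flat's outward direction. Shoulder: dark disc, 26 mm diameter, 18 mm high. Above it the steel shaft rises 50 mm: 16 mm diameter, one flat (painted blue) along its whole length 5 mm from the axis, so 13 mm across the flat, 16 mm across the round. Top 3 mm chamfered by 2 mm.
- shaft_flat: The flat of the shaft: blue face 12 mm wide, 47 mm high, from the shoulder up. Origin: middle of the face, 5 mm from the shaft axis, 103 mm above the bench; its -x points outward. To feel it, one finger pad must bear on it, the other on the round back.
- collar: Aluminium collar, about 80 g: ring 38 mm outside, 22 mm high, bore 19 mm, bore upright, on the drawer floor left or right of the spacer. Origin: centre of underside. Flat grip faces 24 mm wide at +y and -y, 42 mm apart. Red thumbscrew to -x, end 36 mm from the axis, 15 mm thick, 11 mm up; its 5 mm wide tip in the bore passes only over the shaft's flat. Starts within 0.5 rad of the cabinet's yaw.
- screw_tip (a point): Inner end of the collar's thumbscrew, in the bore, 6.3 mm from the bore axis on the collar's -x side, 11 mm above its underside.
- spacer: Plain brass ring, 34 mm outside, 20 mm bore, 14 mm high, in the same drawer; origin: centre of its underside. To be left in the drawer.
- bottle: Brown sample bottle, 60 mm diameter, 130 mm high, standing; origin: centre of its underside. Bystander.
- beaker: Glass beaker, 68 mm diameter, 90 mm high, standing; origin: centre of its underside. Bystander.
- meter: Dark handheld meter lying on the bench, 160 x 85 x 34 mm; origin: centre of its underside. Bystander.
Not all that is in view belongs to the job. Several things have the shape of the drive; the one meant has the colours described above.

How it is judged:
On the way, in this order (a step that is already met when the one before it is completed fails the run):
1. the top drawer is pulled out to its stop (value of joint cabinet_drawer0 above 0.14 m), for 0.2 s.
2. the fingers grip the shaft across its flat, which faces the red mark (value of joint shaft between -0.25 and 0.25 rad and horizontal distance between the grasp point and shaft_seat below 0.012 m and contact force between the fingers and shaft_flat above 3 N), for 0.2 s.
At the end, for the whole second after the job is handed in: Fingers grip the collar (>3 N) and press it on the shaft (>1.5 N), level, on the shoulder within 3 mm, centred within 3.5 mm, screw on the flat (0.35 rad), flat facing the mark (0.25 rad); drawer at least 130 mm out, spacer in it; bottle, beaker, meter moved under 30 mm (value of joint cabinet_drawer0 above 0.13 m and value of joint shaft between -0.25 and 0.25 rad and horizontal distance between collar and shaft_seat below 0.0035 m and z of collar in the frame of shaft_seat between -0.003 and 0.003 m and angle between collar's own z axis and vertical below 0.12 rad and angle between the x axis of collar and the x axis of shaft_seat, either way round below 0.35 rad and x of screw_tip in the frame of shaft_seat below -0.003 m and contact force between the fingers and collar above 3 N and contact force between collar and drive above 1.5 N and z of spacer in the frame of cabinet below 0.09 m and distance of each of bottle, beaker, meter from where it was at the start of the episode below 0.03 m); the arm keeps its last pose, push and grip.
It fails at once if the spacer is taken out of the drawer (z of spacer in the frame of cabinet above 0.11 m).
It fails at once if bottle, beaker or meter is moved or tipped (distance of any of bottle, beaker, meter from where it was at the start of the episode above 0.03 m or angle between any of bottle, beaker's own z axis and vertical above 0.4 rad).
It also fails if it takes over 67 s, if anything falls off the work surface, if the arm or the gripper's body presses on something with over 40 N, if the wrist force passes 120 N, or if a joint passes its speed limit or range.

## Robot

A 6-joint arm with a two-finger parallel gripper is mounted at the origin on the work surface. World frame = base frame: x ahead of the robot, y to its left, z up, the work surface at z = 0. Lengths are in m, angles in rad, forces in N, time in s.
With the tool pointing down it reaches from about 0.275 to 0.75 m from the base axis. Payload 10.2 kg.
Tool frame: the origin (TCP) lies at the centre of the arm's flange, where the gripper is bolted on; the fingertips stand 173 mm ahead of it and the grasp point (between the pads) lies 155 mm ahead of it; z points along the fingers, y is the direction in which the jaws open and shut (so a half turn about z gives the same grasp; the last joint's range is limited). The gripper opens to 85 mm and grips with 20 to 120 N. Pads are 22 mm wide; open, the fingers measure 114 mm over their backs; the gripper's body (76 mm by 85 mm) begins 54 mm behind the grasp point. The pads swing forward as they close: fully open they stand 13 mm farther back than shut.
Start: joints at [-1.53, 0.313, 1.498, -0, 1.331, -0.223], TCP at [0.137, -0.507, 0.405] pointing down, gripper open.
Joint ranges: [-2.94, 2.94], [-0.97, 2.17], [0.19, 2.56], [-1.23, 4.37], [0.02, 3.11], [-2.88, 2.88]. Speed limits (rad/s): [2.39, 2.39, 3.01, 3.14, 3.14, 3.14].

## Interface

Orientations are given as a unit quaternion [x, y, z, w].
In Python, from station import state, viewer, ticket gives the robot as it stands.
- The arm moves only by the tool carry_out, never from a script. Its arguments are lists of equal length, an entry for each row: "offset": the shift along the tool's x, y, z in m, a list of three; "delta_rot": the turn, a rotation vector about the tool's x, y, z in rad, a list of three; "grip": the closure in counts, from 0 (fully open) to 255 (shut). A call has 1 to 5 rows; each row is the pose to reach, as a shift and turn from the pose measured when the call began, along the tool's axes at that moment; what a row does not reach only later rows make up. A row lasts 1/12 s, in which the tool goes at most 41.7 mm and 7.16 degrees, less where a joint would pass 70% of its speed; a pose out of reach is approached as far as the arm can. A call with a gripper value outside its range is refused whole. The fingers move at their own pace and stop on an object; "newtons" is the grip in N (left out, the last holds). Time passes only in rows, so rows that repeat a pose let the fingers close. It gives the time, the measured TCP pose, the force and the opening at its end, in the units of the state.
- state(): the state, without advancing time (a new reading comes with each control period).
- viewer.camera(name): name is "scene" or "side" or "wrist"; returns a dict with "frame" (480x640x3 uint8, red, green, blue), "fx", "fy", "cx", "cy" (pixels), "world_from_camera" (4x4, takes a point from camera to world coordinates). Camera axes: x right, y down, z forward; pixel columns grow to the right and rows downward; lengths in m; the calibration is good to about 2 mm. The wrist camera is an equidistant fisheye: a pixel r from the principal point sees the ray r / f radians off the axis. A picture is of the moment at which its call begins. There is no depth.
- ticket.hand_in(): hands the job in, once; it reports no verdict.
The state is a dict: "t": time; "joint_positions": joint angles; "qvel": joint speeds; "joint_torque": joint torques, N m; "ee_pos": TCP position; "tcp_rot": TCP orientation; "force": force on the tool from outside, world axes, zero at the start; "wrist_torque": the same for the moment, N m; "grip_width": finger opening in m.
Only numpy, scipy, OpenCV 4.12 (cv2) and the standard library are available. Lean on these libraries where they do the work, as an engineer would, in place of code of your own. Each camera call takes 0.05 s, during which the arm holds its last target. There are 200 camera calls.

## Working session

There is one attempt and no reset: what is moved stays moved. The work goes in short steps, Python scripts to look and compute and a tool call to move; the robot and the scene stay as the last step left them, time stands still between calls to the robot, and variables do not carry over. Pictures are saved under pics/ and viewed, about 8 in all and at most 12, crops included, and the job is handed in when it is done.

Besides the shell and the picture viewer there is one more tool, called after ">>>" as name(argument=value, ...) on one line, values as JSON. carry_out: Moves the arm, as the interface text tells. Its arguments: {"type":"object","properties":{"offset":{"type":"array","items":{"type":"array","items":{"type":"number"}}},"delta_rot":{"type":"array","items":{"type":"array","items":{"type":"number"}}},"grip":{"type":"array","items":{"type":"number"}},"newtons":{"type":"number"}},"required":["offset","delta_rot","grip"]}

```bash
mkdir -p pics; ls
cat > h.py <<'E'
import numpy as np,cv2
from station import state,viewer,ticket
from scipy.spatial.transform import Rotation as R
def ray(c,u,v,fish=False):
    x=(u-c['cx'])/c['fx'];y=(v-c['cy'])/c['fy']
    if fish:
        r=np.hypot(x,y);s=np.sin(r)/r if r>1e-9 else 1;d=np.array([x*s,y*s,np.cos(r)])
    else: d=np.array([x,y,1.])
    T=np.array(c['world_from_camera']);return T[:3,3],T[:3,:3]@d
def onz(c,u,v,z,fish=False):
    o,d=ray(c,u,v,fish);return o+d*(z-o[2])/d[2]
def proj(c,p,fish=False):
    T=np.linalg.inv(np.array(c['world_from_camera']));q=T[:3,:3]@np.array(p)+T[:3,3]
    if fish:
        rh=np.hypot(q[0],q[1]);th=np.arctan2(rh,q[2]);return c['cx']+c['fx']*th*q[0]/rh,c['cy']+c['fy']*th*q[1]/rh
    return c['cx']+c['fx']*q[0]/q[2],c['cy']+c['fy']*q[1]/q[2]
def save(n,im): cv2.imwrite('pics/'+n+'.png',im[:,:,::-1])
def totool(p):
    s=state();return R.from_quat(s['tcp_rot']).inv().apply(np.array(p)-s['ee_pos'])
E
python3 - <<'E'
from h import *
import pickle
cs={n:viewer.camera(n) for n in('scene','side','wrist')}
pickle.dump(cs,open('c0.pkl','wb'))
for n,c in cs.items(): save(n,c['frame']);print(n,c['fx'],c['cx'],c['cy'],np.round(c['world_from_camera'],3).tolist())
s=state();print(s)
E
```

```text
pics
scene 450.6170065268947 326.62597193912046 236.19640954889587 [[0.486, 0.662, -0.571, 1.042], [0.874, -0.362, 0.324, -0.199], [0.008, -0.656, -0.755, 0.84], [0.0, 0.0, 0.0, 1.0]]
side 440.9903536151295 319.93456688192117 238.98341515878053 [[-0.777, -0.451, 0.439, 0.071], [-0.63, 0.56, -0.539, 0.615], [-0.003, -0.695, -0.719, 0.778], [0.0, 0.0, 0.0, 1.0]]
wrist 371.64829954431775 315.38481613584617 232.07097193083158 [[0.262, -0.915, -0.308, 0.216], [-0.965, -0.248, -0.083, -0.486], [-0.0, 0.319, -0.948, 0.373], [0.0, 0.0, 0.0, 1.0]]
{'t': 0.15, 'joint_positions': array([-1.53037713e+00,  3.13298875e-01,  1.49825330e+00, -1.68970291e-05,
        1.33101225e+00, -2.23404033e-01]), 'qvel': array([-5.90496613e-05, -2.62570282e-03, -2.25842972e-03,  1.31135147e-03,
        1.94847232e-04, -1.41673383e-04]), 'joint_torque': array([ 1.95459172e-03, -4.12368608e+01, -2.59795976e+01, -1.28375887e-04,
        3.22266562e-03, -1.07507637e-05]), 'ee_pos': array([ 0.13688964, -0.50680753,  0.40428151]), 'tcp_rot': array([ 9.91311890e-01,  1.31531366e-01,  3.62211393e-05, -4.84600762e-04]), 'force': array([-0.65529011,  0.03007742, -1.25473019]), 'wrist_torque': array([-0.03719586, -0.06252774, -0.01987981]), 'grip_width': 0.08536702508429009}
```

View pics/scene.png

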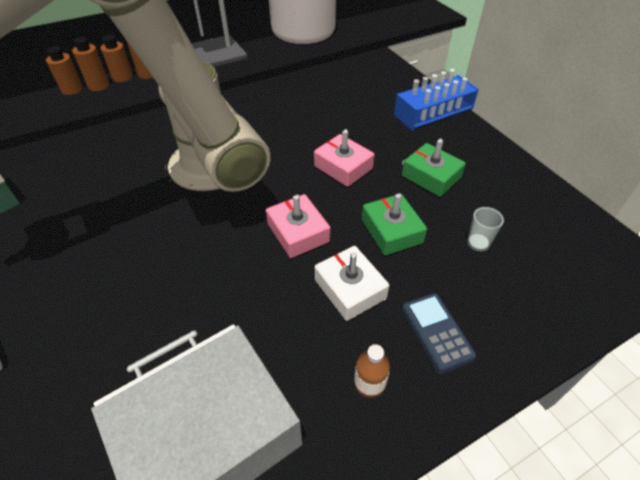

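View pics/side.png

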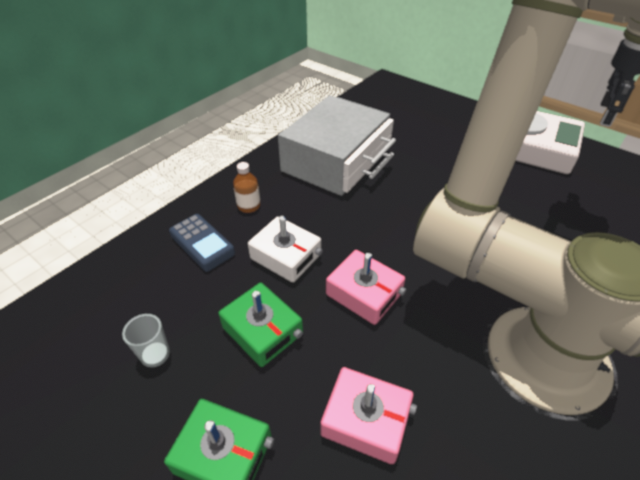

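The scene view shows the white drive at (352,280) with its red stripe at (340,260). The cabinet is at lower left, and its top bar handle runs from (130,368) to (196,335). The side view has the drive at (285,245) and the two handles near (380,155). I'll measure these now.

Run:
```python
from h import *
import pickle
cs=pickle.load(open('c0.pkl','rb'))
c=cs['scene']
for n,(u,v),z in [('h1',(130,370),.088),('h2',(196,335),.088),('cabL',(96,406),.12),('cabR',(237,328),.12),('cabBR',(300,422),.12),
   ('shaftTop',(353,254),.13),('should',(351,276),.08),('dW',(316,280),.062),('dN',(352,249),.062),('dE',(387,286),.062),('dS',(349,315),.062),('bottle',(372,388),.0),('meter',(438,335),.03),('beaker',(480,243),0)]:
    print(n,onz(c,u,v,z).round(3))
f=c['frame'].astype(int)
r=((f[:,:,0]>150)&(f[:,:,1]<90)&(f[:,:,2]<90)).astype(np.uint8)
n,l,st,ce=cv2.connectedComponentsWithStats(r)
for i in range(1,n):
    if st[i,4]>8: print(st[i],ce[i],onz(c,*ce[i],.062).round(3))
c2=cs['side']
for n,(u,v),z in [('shT',(281,218),.13),('sho',(285,240),.08),('h1',(394,142),.088),('h2',(363,163),.088)]: print(n,onz(c2,u,v,z).round(3))
cr=lambda c,x,y,w,h,k:cv2.resize(c['frame'][y:y+h,x:x+w],None,fx=k,fy=k,interpolation=cv2.INTER_CUBIC)
a=cr(c,80,235,320,240,2.5)[:300*2]
b=cr(c2,240,90,170,190,2.5)
im=np.zeros((600,800,3),np.uint8);im[:]=a[:600,:800]
im[600-360:,800-320:]=cr(c2,240,190,80,90,4)[:360,:320]
save('crop1',im)
```

```text
h1 [ 0.58  -0.329  0.088]
h2 [ 0.569 -0.206  0.088]
cabL [ 0.634 -0.384  0.12 ]
cabR [ 0.611 -0.137  0.12 ]
cabBR [ 0.813 -0.112  0.12 ]
shaftTop [0.572 0.13  0.13 ]
should [0.587 0.119 0.08 ]
dW [0.55  0.056 0.062]
dN [0.514 0.167 0.062]
dE [0.635 0.179 0.062]
dS [0.656 0.074 0.062]
bottle [0.785 0.052 0.   ]
meter [0.766 0.218 0.03 ]
beaker [0.606 0.481 0.   ]
[327 141  10   6  17] [331.23529412 143.64705882] [0.161 0.313 0.062]
[416 151  10   6  16] [420.5    153.1875] [0.314 0.507 0.062]
[382 199   8   9  27] [385.48148148 202.74074074] [0.428 0.315 0.062]
[285 200   8  10  28] [288.46428571 204.57142857] [0.32  0.104 0.062]
[335 255   9  10  24] [339.20833333 259.5       ] [0.526 0.127 0.062]
shT [0.572 0.133 0.13 ]
sho [0.556 0.142 0.08 ]
h1 [ 0.568 -0.321  0.088]
h2 [ 0.579 -0.188  0.088]
```

View pics/crop1.png

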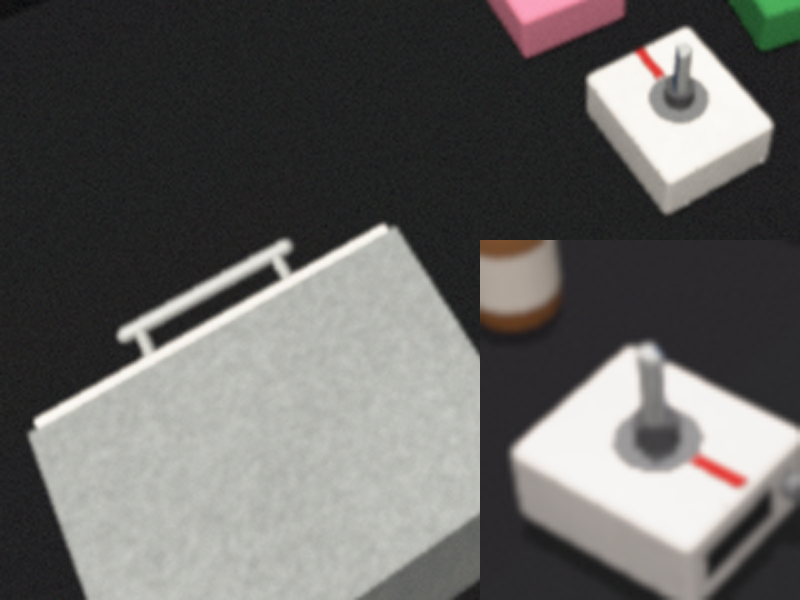

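```bash
cat >> h.py <<'E'
def down(yaw): # tool x at yaw, z down
    cx,sx=np.cos(yaw),np.sin(yaw);return R.from_matrix(np.array([[cx,sx,0],[sx,-cx,0],[0,0,-1]]))
def plan(grasp,yaw,n=None,rot0=None,p0=None):
    s=state();p=np.array(s['ee_pos']) if p0 is None else p0;r=R.from_quat(s['tcp_rot']) if rot0 is None else rot0
    T=np.array(grasp)+[0,0,.155];rt=down(yaw)
    tot=(r.inv()*rt).as_rotvec();N=n or int(np.ceil(max(np.linalg.norm(T-p)/.19,np.linalg.norm(tot)/.58,.01)))
    for i in range(N):
        pn=p+(T-p)/(N-i);rn=r*R.from_rotvec((r.inv()*rt).as_rotvec()/(N-i))
        print('off',r.inv().apply(pn-p).round(4).tolist(),'rot',(r.inv()*rn).as_rotvec().round(4).tolist());p,r=pn,rn
    return p,r
E
python3 - <<'E'
from h import *
import pickle
cs=pickle.load(open('c0.pkl','rb'))
c=cs['scene']
P={n:onz(c,u,v,.062) for n,(u,v) in dict(dN=(354.4,246.2),dE=(388.4,285),dW=(316,267),dS=(347,308)).items()}
print({k:v.round(3) for k,v in P.items()},np.mean(list(P.values()),0).round(3))
plan([.573,-.265,.20],1.661)
E
```

```text
{'dN': array([0.509, 0.176, 0.062]), 'dE': array([0.634, 0.183, 0.062]), 'dW': array([0.52 , 0.073, 0.062]), 'dS': array([0.64 , 0.079, 0.062])} [0.576 0.128 0.062]
off [0.1614, -0.0399, 0.0165] rot [-0.0002, -0.0003, -0.4657]
off [0.1621, 0.0368, 0.0165] rot [-0.0002, -0.0003, -0.4657]
off [0.1283, 0.1057, 0.0164] rot [-0.0002, -0.0003, -0.4657]
```

>>> carry_out(offset=[[0.032,-0.008,0.003],[0.065,-0.016,0.007],[0.097,-0.024,0.01],[0.129,-0.032,0.013],[0.161,-0.04,0.0165]], delta_rot=[[0,0,-0.093],[0,0,-0.186],[0,0,-0.279],[0,0,-0.372],[0,0,-0.466]], grip=[0,0,0,0,0])

```text
t: 0.57
ee_pos: [0.2831, -0.4252, 0.3876]
tcp_rot: [0.933, 0.359, 0.0, -0.001]
force: [0.3, -1.0, 0.1]
grip_width: 0.0855
```

>>> carry_out(offset=[[0.032,0.007,0.003],[0.065,0.015,0.007],[0.097,0.022,0.01],[0.13,0.03,0.013],[0.162,0.037,0.0165]], delta_rot=[[0,0,-0.093],[0,0,-0.186],[0,0,-0.279],[0,0,-0.372],[0,0,-0.466]], grip=[0,0,0,0,0])

```text
t: 0.98
ee_pos: [0.4295, -0.343, 0.3709]
tcp_rot: [0.824, 0.567, 0.0, -0.001]
force: [-0.9, -1.3, -1.3]
grip_width: 0.0855
```

>>> carry_out(offset=[[0.032,0.026,0.004],[0.064,0.053,0.008],[0.096,0.079,0.012],[0.128,0.106,0.0165],[0.128,0.106,0.0165]], delta_rot=[[0,0,-0.12],[0,0,-0.24],[0,0,-0.36],[0,0,-0.466],[0,0,-0.466]], grip=[150,150,150,150,150])

```text
t: 1.4
ee_pos: [0.5783, -0.2574, 0.3526]
tcp_rot: [0.667, 0.745, 0.001, -0.001]
force: [-0.8, 0.4, -1.0]
grip_width: 0.0355
```

Run:
```python
from h import *
import pickle
c=viewer.camera('wrist');pickle.dump(c,open('c1.pkl','wb'));save('w1',c['frame']);s=state();print(s['t'],s['ee_pos'],s['tcp_rot'],s['grip_width'])
print(proj(c,[.573,-.265,.088],True),np.round(c['world_from_camera'],3).tolist())
plan([.573,-.265,.12],1.661)
```

```text
1.45 [ 0.57657796 -0.2589744   0.35292766] [ 6.68950604e-01  7.43305246e-01  5.23883994e-04 -1.45847819e-03] 0.03519232356435591
(np.float64(306.04478052497626), np.float64(247.0274887726905)) [[0.994, 0.106, 0.034, 0.57], [0.111, -0.943, -0.314, -0.176], [-0.001, 0.316, -0.949, 0.322], [0.0, 0.0, 0.0, 1.0]]
off [-0.0058, -0.0041, 0.0779] rot [-0.0012, -0.0029, 0.015]
```

View pics/w1.png

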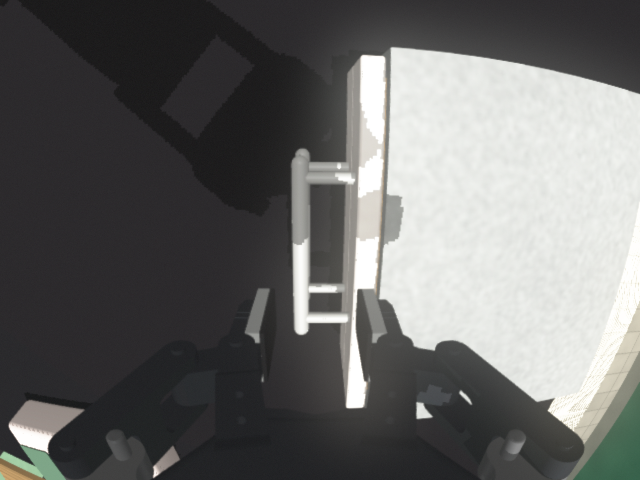

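The wrist view shows the top handle bar from (302,158) to (302,330), with the drawer front's edge at column ~347.

Run:
```python
from h import *
import pickle
c=pickle.load(open('c1.pkl','rb'))
a=onz(c,301,160,.088,True);b=onz(c,302,329,.088,True);print(a,b,np.linalg.norm(a-b))
m=(a+b)/2;yaw=np.arctan2(*( (b-a)[[0,1]]*[-1,1]));print(m,yaw)
print(onz(c,349,160,.1,True),onz(c,346,320,.1,True))
d=b-a
yw=np.arctan2(d[1],d[0]);print(yw); yw=yw if yw>0 else yw+np.pi
p,r=plan([m[0],m[1],.088],yw)
```

```text
[ 0.56370846 -0.20719412  0.088     ] [ 0.57663527 -0.33048828  0.088     ] 0.12396997059406227
[ 0.57017187 -0.2688412   0.088     ] -3.037129056860837
[ 0.59256788 -0.20231097  0.1       ] [ 0.60608832 -0.31172247  0.1       ]
-1.4663327300659403
off [-0.0095, -0.0073, 0.1099] rot [-0.0012, -0.0029, 0.0007]
```

>>> carry_out(offset=[[-0.0095,-0.0073,0.02],[-0.0095,-0.0073,0.04],[-0.0095,-0.0073,0.055],[-0.0095,-0.0073,0.06],[-0.0095,-0.0073,0.06]], delta_rot=[[-0.001,-0.003,0],[-0.001,-0.003,0],[-0.001,-0.003,0],[-0.001,-0.003,0],[-0.001,-0.003,0]], grip=[185,185,185,185,185], newtons=40)

```text
t: 1.87
ee_pos: [0.5695, -0.2696, 0.2919]
tcp_rot: [0.67, 0.743, -0.0, -0.001]
force: [0.3, -0.0, 0.1]
grip_width: 0.023
```

Run:
```python
from h import *
s=state();print(s['t'],s['ee_pos'],s['grip_width'],s['force'])
plan([.5702,-.2688,.088],1.675)
```

```text
1.8667 [ 0.56954308 -0.26955185  0.29193376] 0.023017045101325233 [ 0.25006362 -0.04488106  0.1013851 ]
off [0.0006, 0.0008, 0.0489] rot [-0.0021, -0.0014, -0.0005]
```

>>> carry_out(offset=[[0,0.0008,0.015],[0,0.0008,0.03],[0,0.0008,0.043],[0,0.0008,0.049],[0,0.0008,0.049]], delta_rot=[[-0.002,-0.001,0],[-0.002,-0.001,0],[-0.002,-0.001,0],[-0.002,-0.001,0],[-0.002,-0.001,0]], grip=[185,185,185,185,185])

```text
t: 2.28
ee_pos: [0.57, -0.2696, 0.2427]
tcp_rot: [0.67, 0.743, 0.0, -0.001]
force: [0.0, 0.1, 0.6]
grip_width: 0.0238
```

>>> carry_out(offset=[[0,0,0],[0,0,0],[0,0,0],[0,0,0]], delta_rot=[[0,0,0],[0,0,0],[0,0,0],[0,0,0]], grip=[255,255,255,255])

```text
t: 2.62
ee_pos: [0.5696, -0.27, 0.2439]
tcp_rot: [0.67, 0.743, -0.001, -0.001]
force: [-6.4, -0.5, 1.4]
grip_width: 0.0094
```

>>> carry_out(offset=[[0,-0.01,0],[0,-0.028,0],[0,-0.046,0],[0,-0.064,0],[0,-0.08,0]], delta_rot=[[0,0,0],[0,0,0],[0,0,0],[0,0,0],[0,0,0]], grip=[255,255,255,255,255])

```text
t: 3.03
ee_pos: [0.489, -0.2784, 0.2441]
tcp_rot: [0.67, 0.742, -0.001, -0.001]
force: [2.4, -3.6, -11.5]
grip_width: 0.0091
```

>>> carry_out(offset=[[0,-0.015,0],[0,-0.03,0],[0,-0.042,0],[0,-0.05,0],[0,-0.053,0]], delta_rot=[[0,0,0],[0,0,0],[0,0,0],[0,0,0],[0,0,0]], grip=[255,255,255,255,255])

```text
t: 3.45
ee_pos: [0.4354, -0.2842, 0.2441]
tcp_rot: [0.67, 0.742, -0.001, -0.001]
force: [1.6, -2.7, -15.2]
grip_width: 0.0096
```

>>> carry_out(offset=[[0,-0.005,0],[0,-0.01,0],[0,-0.015,0],[0,-0.018,0],[0,-0.018,0]], delta_rot=[[0,0,0],[0,0,0],[0,0,0],[0,0,0],[0,0,0]], grip=[255,255,255,255,255])

```text
t: 3.87
ee_pos: [0.4192, -0.2856, 0.2443]
tcp_rot: [0.671, 0.742, 0.002, 0.003]
force: [25.7, 0.9, -24.0]
grip_width: 0.0093
```

>>> carry_out(offset=[[0,0,0],[0,0,0],[0,0,0]], delta_rot=[[0,0,0],[0,0,0],[0,0,0]], grip=[180,180,180])

```text
t: 4.12
ee_pos: [0.4193, -0.2857, 0.2453]
tcp_rot: [0.671, 0.742, 0.001, 0.004]
force: [-0.3, -0.9, 0.1]
grip_width: 0.025
```

>>> carry_out(offset=[[0,0,-0.03],[0,0,-0.065],[0,0,-0.1],[0,0,-0.13],[0,0,-0.13]], delta_rot=[[0,0,0],[0,0,0],[0,0,0],[0,0,0],[0,0,0]], grip=[180,180,180,0,0])

```text
t: 4.53
ee_pos: [0.4185, -0.2856, 0.3819]
tcp_rot: [0.67, 0.742, 0.001, 0.009]
force: [0.7, -0.4, 1.2]
grip_width: 0.0485
```

Run:
```python
from h import *
import pickle
s=state();print(s['t'],s['ee_pos'],s['grip_width'],s['force'])
cs={n:viewer.camera(n) for n in('scene','side','wrist')};pickle.dump(cs,open('c2.pkl','wb'))
c=cs['wrist'];save('w2',c['frame'])
plan([.553,.129,.20],1.63)
```

```text
4.5333 [ 0.41852203 -0.28561523  0.381931  ] 0.048495965122415795 [ 0.72542079 -0.40083324  1.20999136]
off [0.1329, 0.0586, 0.0067] rot [0.0022, 0.0011, 0.0139]
off [0.1337, 0.0567, 0.0067] rot [0.0022, 0.0011, 0.0139]
off [0.1344, 0.0549, 0.0067] rot [0.0022, 0.0011, 0.0139]
```

View pics/w2.png

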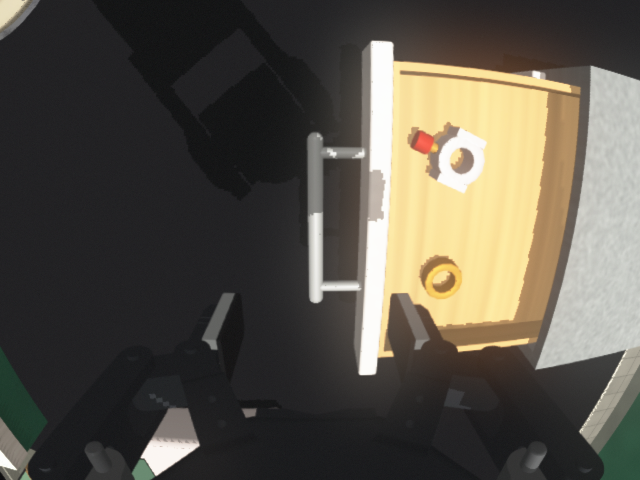

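Drawer is fully open. The collar is at (461,158) with its red screw to (420,142), and the spacer is at (442,279). Next I go to the drive.

>>> carry_out(offset=[[0.027,0.014,0.001],[0.053,0.028,0.003],[0.08,0.041,0.004],[0.107,0.055,0.006],[0.133,0.066,0.007]], delta_rot=[[0.002,0.001,0.003],[0.002,0.001,0.006],[0.002,0.001,0.01],[0.002,0.001,0.014],[0.002,0.001,0.014]], grip=[0,0,0,0,0])

```text
t: 5.1
ee_pos: [0.4707, -0.1448, 0.3667]
tcp_rot: [0.676, 0.737, 0.001, 0.001]
force: [0.1, -0.8, 0.1]
grip_width: 0.0856
```

>>> carry_out(offset=[[0.027,0.014,0.001],[0.053,0.028,0.003],[0.08,0.041,0.004],[0.107,0.055,0.006],[0.133,0.066,0.007]], delta_rot=[[0.002,0.001,0.003],[0.002,0.001,0.006],[0.002,0.001,0.01],[0.002,0.001,0.014],[0.002,0.001,0.014]], grip=[0,0,0,0,0])

```text
t: 5.52
ee_pos: [0.5253, -0.0051, 0.3582]
tcp_rot: [0.681, 0.732, -0.0, -0.001]
force: [0.4, -0.2, 0.0]
grip_width: 0.0854
```

>>> carry_out(offset=[[0.027,0.014,0.001],[0.053,0.028,0.003],[0.08,0.041,0.004],[0.134,0.06,0.006],[0.134,0.06,0.007]], delta_rot=[[0.002,0.001,0.003],[0.002,0.001,0.006],[0.002,0.001,0.01],[0.002,0.001,0.014],[0.002,0.001,0.014]], grip=[0,0,0,0,0])

```text
t: 5.93
ee_pos: [0.5757, 0.1366, 0.3493]
tcp_rot: [0.685, 0.728, -0.001, -0.003]
force: [-0.5, -0.1, -0.2]
grip_width: 0.0852
```

Run:
```python
from h import *
import pickle
c=viewer.camera('wrist');pickle.dump(c,open('c3.pkl','wb'))
s=state();print(s['t'],s['ee_pos'],s['tcp_rot'],s['grip_width'])
u,v=map(int,proj(c,[.575,.129,.09],True));print(u,v)
f=c['frame'];x0,y0=max(0,min(u-100,440)),max(0,min(v-110,480-150));print(x0,y0)
save('w3',cv2.resize(f[y0:y0+150,x0:x0+200],None,fx=4,fy=4,interpolation=cv2.INTER_CUBIC))
```

```text
5.9833 [0.57567216 0.13738061 0.34889353] [ 0.68483509  0.72868716 -0.00157036 -0.0036673 ] 0.08517966216004352
315 250
215 140
```

View pics/w3.png

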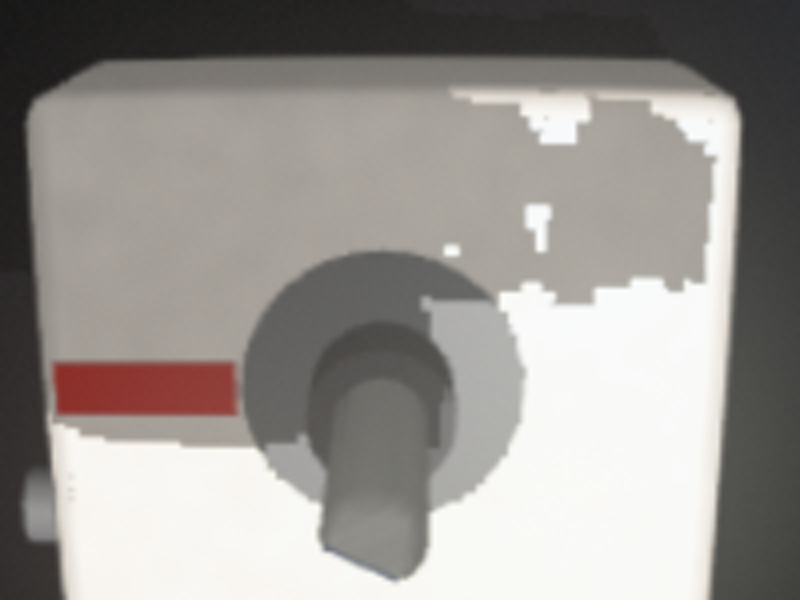

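The crop shows the red stripe ending at (145,388) and the disc centred at about (385,382). The top edge of the flat runs from (325,548) to (398,578), so it faces about -y.

Run:
```python
from h import *
import pickle
c=pickle.load(open('c3.pkl','rb'))
W=lambda x,y,z:onz(c,215+x/4,140+y/4,z,True)[:2]
D=np.mean([W(245,382,.062),W(525,382,.062),W(385,250,.062),W(385,515,.062)],0)
print('disc',D,'dia',np.linalg.norm(W(245,382,.062)-W(525,382,.062)),np.linalg.norm(W(385,250,.062)-W(385,515,.062)))
S=np.mean([W(307,400,.08),W(455,400,.08)],0);print('shoulder x',S, W(382,321,.08))
m1,m2=W(55,388,.062),W(235,388,.062);print('mark',m1,m2)
e1,e2=W(30,110,.06),W(738,110,.06);print('edge yaw',np.arctan2(*(e2-e1)[::-1]))
print('mark yaw',np.arctan2(*(m2-m1)[::-1]),'mark from disc',np.arctan2(*(D-m1)[::-1]))
a,b=W(325,548,.128),W(398,578,.128);d=b-a;print('flat edge',a,b,np.linalg.norm(d))
print('flat outward ang rel -x', np.arctan2(d[1],d[0])-np.pi/2 - np.pi)
```

```text
disc [0.57138011 0.1290823 ] dia 0.05124162181376515 0.05131689310456456
shoulder x [0.57084061 0.13244154] [0.57021994 0.14647296]
mark [0.51000289 0.12436263] [0.5439515  0.12659404]
edge yaw 0.0611001197277494
mark yaw 0.06563468328979784 mark from disc 0.07674511505713945
flat edge [0.56420036 0.12688308] [0.57480334 0.12283454] 0.01134961961604074
flat outward ang rel -x -5.077134229727404
```

Run:
```python
from h import *
p,r=plan([.571,.1297,.18],2.776)
print();plan([.571,.1297,.106],2.776,p0=p,rot0=r)
```

```text
off [-0.0037, -0.0025, 0.007] rot [-0.0023, -0.0035, -0.5716]
off [-0.0017, -0.0041, 0.007] rot [-0.0023, -0.0035, -0.5716]

off [0.0, -0.0, 0.074] rot [0.0, 0.0, 0.0]
```

>>> carry_out(offset=[[-0.004,-0.0025,0.007],[-0.004,-0.0025,0.007],[-0.004,-0.0025,0.007],[-0.004,-0.0025,0.007],[-0.004,-0.0025,0.007]], delta_rot=[[-0.002,-0.003,-0.114],[-0.002,-0.003,-0.229],[-0.002,-0.003,-0.343],[-0.002,-0.003,-0.457],[-0.002,-0.003,-0.572]], grip=[130,130,130,130,130])

```text
t: 6.4
ee_pos: [0.5732, 0.1329, 0.3404]
tcp_rot: [0.449, 0.894, -0.002, -0.003]
force: [0.5, 1.0, 1.0]
grip_width: 0.0422
```

>>> carry_out(offset=[[-0.002,-0.004,0.007],[-0.002,-0.004,0.007],[-0.002,-0.004,0.007],[-0.002,-0.004,0.007],[-0.002,-0.004,0.007]], delta_rot=[[-0.002,-0.003,-0.12],[-0.002,-0.003,-0.24],[-0.002,-0.003,-0.36],[-0.002,-0.003,-0.48],[-0.002,-0.003,-0.572]], grip=[130,130,130,130,130])

```text
t: 6.82
ee_pos: [0.5709, 0.1285, 0.3319]
tcp_rot: [0.176, 0.984, -0.001, -0.003]
force: [0.1, -1.1, 0.5]
grip_width: 0.0418
```

Run:
```python
from h import *
import pickle
c=viewer.camera('wrist');pickle.dump(c,open('c4.pkl','wb'))
s=state();print(s['t'],s['ee_pos'],s['tcp_rot'],s['grip_width'])
u,v=map(int,proj(c,[.571,.13,.12],True));print(u,v)
f=c['frame'];x0,y0=max(0,min(u-100,440)),max(0,min(v-90,480-150));print(x0,y0)
save('w4',cv2.resize(f[y0:y0+150,x0:x0+200],None,fx=4,fy=4,interpolation=cv2.INTER_CUBIC))
plan([.571,.1297,.106],2.776)
```

```text
6.8667 [0.57094479 0.12852291 0.33191697] [ 1.73841577e-01  9.84767777e-01 -6.61526692e-04 -3.33083178e-03] 0.04170826315008907
320 270
220 180
off [-0.0001, 0.0013, 0.0709] rot [-0.0025, -0.0063, 0.0161]
```

View pics/w4.png

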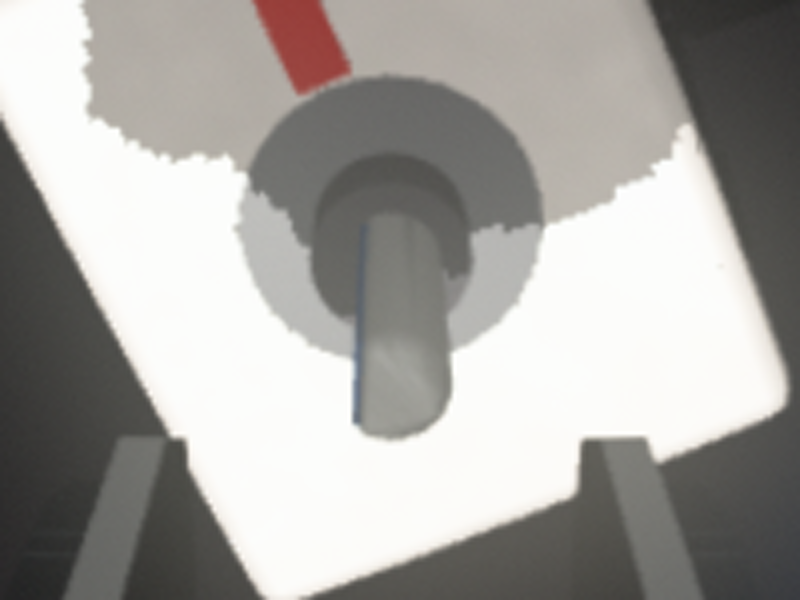

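The flat (blue, left edge at x≈357) stands parallel to the pads and centred between them, so I descend and close.

>>> carry_out(offset=[[0,0.001,0.02],[0,0.001,0.04],[0,0.001,0.06],[0,0.001,0.071],[0,0.001,0.071]], delta_rot=[[-0.002,-0.006,0.016],[-0.002,-0.006,0.016],[-0.002,-0.006,0.016],[-0.002,-0.006,0.016],[-0.002,-0.006,0.016]], grip=[130,130,130,130,130])

```text
t: 7.28
ee_pos: [0.5702, 0.1292, 0.2579]
tcp_rot: [0.183, 0.983, -0.001, -0.003]
force: [-0.6, -1.4, -0.7]
grip_width: 0.0417
```

>>> carry_out(offset=[[0,0,0],[0,0,0],[0,0,0],[0,0,0],[0,0,0]], delta_rot=[[0,0,0],[0,0,0],[0,0,0],[0,0,0],[0,0,0]], grip=[255,255,255,255,255], newtons=30)

```text
t: 7.7
ee_pos: [0.5705, 0.1303, 0.2587]
tcp_rot: [0.183, 0.983, 0.001, -0.002]
force: [4.6, 10.2, -4.8]
grip_width: 0.0122
```

Run:
```python
from h import *
s=state();print(s['t'],s['ee_pos'],s['tcp_rot'],s['grip_width'],s['force'])
plan([.571,.1297,s['ee_pos'][2]-.155],1.637)
```

```text
7.7 [0.5704604  0.13034475 0.25872629] [ 1.82656754e-01  9.83174945e-01  8.24868210e-04 -1.69046552e-03] 0.012168847940026624 [ 4.60051236 10.19748803 -4.81963732]
off [-0.0004, -0.0002, -0.0] rot [-0.0006, -0.0019, 0.5686]
off [-0.0004, 0.0, -0.0] rot [-0.0006, -0.0019, 0.5686]
```

Run:
```python
from h import *
p,r=plan([.5717,.1308,.1037],2.204,n=1)
plan([.5722,.13,.1037],1.637,n=1,p0=p,rot0=r)
```

```text
off [-0.001, 0.0009, 0.0] rot [-0.0001, -0.0038, 0.5702]
off [-0.0009, -0.0001, 0.0] rot [0.0, 0.0, 0.567]
```

>>> carry_out(offset=[[-0.0002,0.0005,0],[-0.0004,0.0009,0],[-0.0006,0.0009,0],[-0.0008,0.0009,0],[-0.001,0.0009,0]], delta_rot=[[0,-0.003,0.114],[0,-0.003,0.228],[0,-0.003,0.342],[0,-0.003,0.456],[0,-0.003,0.57]], grip=[255,255,255,255,255])

```text
t: 8.12
ee_pos: [0.5714, 0.1308, 0.2588]
tcp_rot: [0.454, 0.891, -0.0, -0.001]
force: [-2.3, -1.0, -5.7]
grip_width: 0.0121
```

>>> carry_out(offset=[[-0.0002,0,0],[-0.0004,0,0],[-0.0006,0,0],[-0.0008,0,0],[-0.0009,0,0]], delta_rot=[[0,0,0.114],[0,0,0.228],[0,0,0.342],[0,0,0.456],[0,0,0.57]], grip=[255,255,255,255,255])

```text
t: 8.53
ee_pos: [0.572, 0.1301, 0.2588]
tcp_rot: [0.689, 0.725, -0.0, -0.001]
force: [2.1, 1.2, -8.0]
grip_width: 0.0122
```

Run:
```python
from h import *
s=state();print(s['t'],s['ee_pos'],s['tcp_rot'],s['grip_width'],s['force'],s['wrist_torque'])
plan([.5722,.13,.1037],1.637)
```

```text
8.5333 [0.57196443 0.13012793 0.2587701 ] [ 6.88671191e-01  7.25073126e-01 -3.74901399e-04 -9.01334105e-04] 0.012201466518710785 [ 2.13788812  1.16799215 -8.00925789] [ 0.24264869 -0.41121403  0.04843527]
off [-0.0001, 0.0002, 0.0001] rot [-0.0018, -0.0008, -0.0147]
```

>>> carry_out(offset=[[0,0,0],[0,0,0],[0,0,0],[0,0,0],[0,0,0]], delta_rot=[[0,0,-0.015],[0,0,-0.015],[0,0,-0.015],[0,0,-0.015],[0,0,-0.015]], grip=[255,255,255,255,255])

```text
t: 8.95
ee_pos: [0.572, 0.1301, 0.2588]
tcp_rot: [0.683, 0.731, -0.0, -0.001]
force: [2.0, 0.3, -7.0]
grip_width: 0.0122
```

>>> carry_out(offset=[[0,0,0],[0,0,0],[0,0,0],[0,0,-0.03],[0,0,-0.07]], delta_rot=[[0,0,0],[0,0,0],[0,0,0],[0,0,0],[0,0,0]], grip=[130,130,130,130,130])

```text
t: 9.37
ee_pos: [0.5716, 0.13, 0.3273]
tcp_rot: [0.683, 0.731, -0.003, -0.003]
force: [0.9, 0.2, -0.3]
grip_width: 0.042
```

Run:
```python
from h import *
import pickle
s=state();print(s['t'],s['ee_pos'],s['tcp_rot'],s['grip_width'])
c=pickle.load(open('c2.pkl','rb'))['wrist'];f=c['frame'].astype(int)
r=((f[:,:,0]>130)&(f[:,:,1]<70)&(f[:,:,2]<70)).astype(np.uint8);n,l,st,ce=cv2.connectedComponentsWithStats(r);i=1+st[1:,4].argmax();print(st[i],ce[i])
sc=onz(c,*ce[i],.081+.004,True);co=onz(c,461,159,.092,True);sp=onz(c,442,279,.084,True);print('screw',sc,'collar',co,'spacer',sp,np.linalg.norm(sc-co))
d=sc-co;yaw=np.arctan2(-d[1],-d[0]);print('collar yaw',yaw)
w=viewer.camera('wrist');pickle.dump(w,open('c5.pkl','wb'))
for yx in(yaw,yaw+np.pi): print('yx',yx); plan([co[0],co[1],.20],yx)
```

```text
9.3667 [0.57162304 0.1300064  0.32729616] [ 0.68261763  0.73076498 -0.0025143  -0.00306668] 0.04204793541412603Traceback (most recent call last):
  File "<stdin>", line 5, in <module>
ValueError: attempt to get argmax of an empty sequence
```

Run:
```python
from h import *
import pickle
c=pickle.load(open('c2.pkl','rb'))['wrist'];f=c['frame'].astype(int)
r=((f[:,:,0]>120)&(f[:,:,1]<f[:,:,0]*.4)&(f[:,:,2]<f[:,:,0]*.4)).astype(np.uint8);r[:, :400]=0;r[250:]=0;n,l,st,ce=cv2.connectedComponentsWithStats(r);i=1+st[1:,4].argmax();print(st[i],ce[i])
sc=onz(c,*ce[i],.081+.004,True);co=onz(c,461,159,.092,True);sp=onz(c,442,279,.084,True);print('screw',sc,'collar',co,'spacer',sp,np.linalg.norm(sc-co))
d=sc-co;yaw=np.arctan2(-d[1],-d[0]);print('collar yaw',yaw)
w=viewer.camera('wrist');pickle.dump(w,open('c5.pkl','wb'))
for yx in(yaw,yaw+np.pi): print('yx',yx); plan([co[0],co[1],.20],yx)
```

```text
[420 135  12  11  53] [426.13207547 139.73584906]
screw [ 0.49344245 -0.21563121  0.085     ] collar [ 0.51996699 -0.22496219  0.092     ] spacer [ 0.52857941 -0.32342954  0.084     ] 0.028976174111363114
collar yaw -0.3382655760735082
yx -0.3382655760735082
off [-0.0877, -0.0192, -0.0045] rot [0.0013, -0.0021, 0.4944]
off [-0.0863, 0.0247, -0.0043] rot [0.0013, -0.0021, 0.4944]
off [-0.0643, 0.0627, -0.0042] rot [0.0013, -0.0021, 0.4944]
off [-0.0268, 0.0857, -0.0042] rot [0.0013, -0.0021, 0.4944]
yx 2.803327077516285
off [-0.1169, -0.0256, -0.006] rot [0.0026, 0.0016, -0.388]
off [-0.0985, -0.068, -0.006] rot [0.0026, 0.0016, -0.388]
off [-0.0655, -0.1002, -0.0059] rot [0.0026, 0.0016, -0.388]
```

>>> carry_out(offset=[[-0.023,-0.005,-0.006],[-0.047,-0.01,-0.006],[-0.07,-0.015,-0.006],[-0.094,-0.02,-0.006],[-0.117,-0.0255,-0.006]], delta_rot=[[0.002,0.001,-0.078],[0.002,0.001,-0.156],[0.002,0.001,-0.233],[0.002,0.001,-0.31],[0.002,0.001,-0.388]], grip=[80,80,80,80,80])

```text
t: 9.83
ee_pos: [0.555, 0.0106, 0.3442]
tcp_rot: [0.527, 0.85, 0.002, 0.003]
force: [-0.4, -0.2, 0.3]
grip_width: 0.0587
```

>>> carry_out(offset=[[-0.02,-0.014,-0.006],[-0.04,-0.027,-0.006],[-0.06,-0.041,-0.006],[-0.08,-0.054,-0.006],[-0.0985,-0.068,-0.006]], delta_rot=[[0.002,0.001,-0.078],[0.002,0.001,-0.156],[0.002,0.001,-0.233],[0.002,0.001,-0.31],[0.002,0.001,-0.388]], grip=[80,80,80,80,80])

```text
t: 10.25
ee_pos: [0.5376, -0.1091, 0.3506]
tcp_rot: [0.351, 0.936, 0.001, 0.003]
force: [0.4, -0.4, 0.2]
grip_width: 0.0586
```

>>> carry_out(offset=[[-0.018,-0.025,-0.006],[-0.035,-0.05,-0.006],[-0.055,-0.08,-0.006],[-0.0655,-0.1,-0.006],[-0.0655,-0.1,-0.006]], delta_rot=[[0.002,0.001,-0.1],[0.002,0.001,-0.2],[0.002,0.001,-0.3],[0.002,0.001,-0.388],[0.002,0.001,-0.388]], grip=[80,80,80,80,80])

```text
t: 10.67
ee_pos: [0.5202, -0.2312, 0.3568]
tcp_rot: [0.164, 0.986, -0.001, 0.003]
force: [-0.4, -1.0, 0.2]
grip_width: 0.0586
```

Run:
```python
from h import *
import pickle
c=viewer.camera('wrist');pickle.dump(c,open('c6.pkl','wb'))
s=state();print(s['t'],s['ee_pos'],s['tcp_rot'],s['grip_width'])
x0,y0=190,180;save('w6',cv2.resize(c['frame'][y0:y0+187,x0:x0+250],None,fx=3.2,fy=3.2,interpolation=cv2.INTER_CUBIC))
print(proj(c,[.52,-.225,.092],True))
```

```text
10.7167 [ 0.5206027  -0.22923142  0.35676357] [ 1.65771348e-01  9.86159617e-01 -5.77848176e-04  2.95574704e-03] 0.0585996692070976
(np.float64(325.5548906853944), np.float64(230.85809609405683))
```

View pics/w6.png

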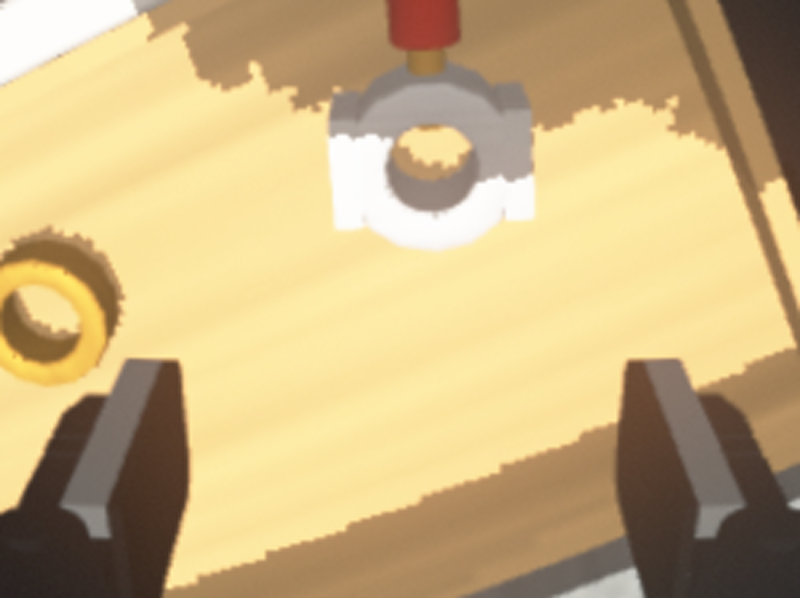

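The collar's bore is at crop (433,167), its grip faces at x≈332 and x≈532, and its screw points up in the image. The spacer is well clear at (50,320).

Run:
```python
from h import *
import pickle
c=pickle.load(open('c6.pkl','rb'))
W=lambda x,y,z:onz(c,190+x/3.2,180+y/3.2,z,True)
co=W(433,167,.092);sc=W(424,20,.083);A=W(338,230,.092);B=W(533,218,.092)
d=co-sc;print('collar',co,'yaw from screw',np.arctan2(d[1],d[0]),np.linalg.norm(d[:2]))
e=A-B;print('faces',np.linalg.norm(e),np.arctan2(e[1],e[0])+0, (A+B)/2)
L=W(330,120,.092);Rr=W(534,110,.092);print(np.linalg.norm(L-Rr),(L+Rr)/2)
for Y in(np.arctan2(d[1],d[0])+np.pi,): plan([co[0],co[1],.13],Y);plan([co[0],co[1],.13],2.81)
```

```text
collar [ 0.52083183 -0.22544499  0.092     ] yaw from screw -0.26437100231744914 0.029215604752018162
faces 0.041296186121122846 -1.8334911541052379 [ 0.53309494 -0.2289434   0.092     ]
0.04183567359256458 [ 0.51008594 -0.22207823  0.092     ]
off [0.0015, 0.0037, 0.0718] rot [-0.0004, 0.006, -0.0687]
off [0.0015, 0.0037, 0.0718] rot [-0.0002, 0.006, -0.0015]
```

>>> carry_out(offset=[[0.0015,0.0037,0.015],[0.0015,0.0037,0.035],[0.0015,0.0037,0.055],[0.0015,0.0037,0.068],[0.0015,0.0037,0.072]], delta_rot=[[0,0.006,-0.069],[0,0.006,-0.069],[0,0.006,-0.069],[0,0.006,-0.069],[0,0.006,-0.069]], grip=[80,80,80,80,80])

```text
t: 11.13
ee_pos: [0.5208, -0.2241, 0.283]
tcp_rot: [0.132, 0.991, 0.001, -0.001]
force: [0.5, 1.3, 0.6]
grip_width: 0.0587
```

Run:
```python
from h import *
s=state();print(s['t'],s['ee_pos'],s['tcp_rot'],s['grip_width'])
plan([.5208,-.2254,.089],2.877)
```

```text
11.1333 [ 0.5207626  -0.22406459  0.28297717] [ 1.31681814e-01  9.91290937e-01  5.70299023e-04 -1.36090271e-03] 0.0587400062760262
off [-0.0005, -0.0013, 0.039] rot [0.0008, -0.0028, 0.0005]
```

>>> carry_out(offset=[[0,-0.0013,0.012],[0,-0.0013,0.025],[0,-0.0013,0.036],[0,-0.0013,0.039],[0,-0.0013,0.039]], delta_rot=[[0,-0.002,0],[0,-0.002,0],[0,-0.002,0],[0,-0.002,0],[0,-0.002,0]], grip=[80,80,80,80,80])

```text
t: 11.55
ee_pos: [0.5204, -0.2249, 0.2438]
tcp_rot: [0.132, 0.991, 0.001, -0.001]
force: [1.0, -0.2, -0.8]
grip_width: 0.0588
```

>>> carry_out(offset=[[0,0,0],[0,0,0],[0,0,0],[0,0,0],[0,0,0]], delta_rot=[[0,0,0],[0,0,0],[0,0,0],[0,0,0],[0,0,0]], grip=[255,255,255,255,255], newtons=40)

```text
t: 11.97
ee_pos: [0.5207, -0.225, 0.2448]
tcp_rot: [0.132, 0.991, 0.0, 0.0]
force: [0.5, 2.1, 6.0]
grip_width: 0.041
```

>>> carry_out(offset=[[0,0,-0.01],[0,0,-0.03],[0,0,-0.055],[0,0,-0.08],[0,0,-0.1]], delta_rot=[[0,0,0],[0,0,0],[0,0,0],[0,0,0],[0,0,0]], grip=[255,255,255,255,255])

```text
t: 12.38
ee_pos: [0.5205, -0.225, 0.3474]
tcp_rot: [0.132, 0.991, -0.0, 0.001]
force: [-0.4, -0.1, -1.2]
grip_width: 0.0412
```

Run:
```python
from h import *
s=state();print(s['t'],s['ee_pos'],s['tcp_rot'],s['grip_width'],s['force'])
plan([.5705,.1297,.185],3.208,n=3)
```

```text
12.3833 [ 0.52051454 -0.22496547  0.34737686] [ 1.31783802e-01  9.91278020e-01 -1.24971000e-04  9.48810223e-04] 0.04116084558234525 [-0.35477185 -0.10353343 -1.15947374]
off [0.0148, 0.1185, 0.0024] rot [-0.0001, 0.0006, -0.1102]
off [0.0017, 0.1194, 0.0024] rot [-0.0001, 0.0006, -0.1102]
off [-0.0115, 0.1188, 0.0025] rot [-0.0001, 0.0006, -0.1102]
```

>>> carry_out(offset=[[0.003,0.024,0.002],[0.006,0.047,0.002],[0.009,0.071,0.002],[0.012,0.095,0.002],[0.015,0.1185,0.002]], delta_rot=[[0,0,-0.022],[0,0,-0.044],[0,0,-0.066],[0,0,-0.088],[0,0,-0.11]], grip=[255,255,255,255,255])

```text
t: 12.8
ee_pos: [0.5369, -0.1055, 0.3461]
tcp_rot: [0.077, 0.997, -0.0, 0.001]
force: [-0.2, 0.2, -0.7]
grip_width: 0.0413
```

>>> carry_out(offset=[[0.0005,0.024,0.002],[0.001,0.047,0.002],[0.0015,0.071,0.002],[0.0015,0.095,0.002],[0.0015,0.119,0.002]], delta_rot=[[0,0,-0.022],[0,0,-0.044],[0,0,-0.066],[0,0,-0.088],[0,0,-0.11]], grip=[255,255,255,255,255])

```text
t: 13.22
ee_pos: [0.5535, 0.0135, 0.3447]
tcp_rot: [0.021, 1.0, -0.0, 0.001]
force: [-0.8, 0.5, -0.5]
grip_width: 0.0411
```

>>> carry_out(offset=[[-0.003,0.03,0.002],[-0.006,0.06,0.002],[-0.009,0.09,0.002],[-0.0115,0.119,0.002],[-0.0115,0.119,0.002]], delta_rot=[[0,0,-0.028],[0,0,-0.055],[0,0,-0.082],[0,0,-0.11],[0,0,-0.11]], grip=[255,255,255,255,255])

```text
t: 13.63
ee_pos: [0.5697, 0.136, 0.3432]
tcp_rot: [-0.036, 0.999, 0.0, 0.001]
force: [0.3, 0.6, -1.0]
grip_width: 0.0411
```

Run:
```python
from h import *
import pickle
c=viewer.camera('wrist');sd=viewer.camera('side');pickle.dump((c,sd),open('c7.pkl','wb'))
s=state();print(s['t'],s['ee_pos'],s['tcp_rot'],s['grip_width'])
x0,y0=215,180;im=np.zeros((600,800,3),np.uint8);im[:]=cv2.resize(c['frame'][y0:y0+150,x0:x0+200],None,fx=4,fy=4,interpolation=cv2.INTER_CUBIC)
save('w7',im)
print(proj(c,[.5705,.1297,.13],True),proj(c,[s['ee_pos'][0],s['ee_pos'][1],s['ee_pos'][2]-.1528],True))
plan([.5705,.1297,.155],3.208,n=1)
```

```text
13.7333 [0.56985383 0.13255616 0.3429845 ] [-3.44868070e-02  9.99404181e-01 -6.45448625e-04  1.23526055e-03] 0.04130013126467189
(np.float64(304.81089517886926), np.float64(267.8610006280294)) (np.float64(308.1366794542633), np.float64(329.84175612165865))
off [-0.0004, -0.0028, 0.033] rot [-0.0014, 0.0024, 0.0026]
```

View pics/w7.png

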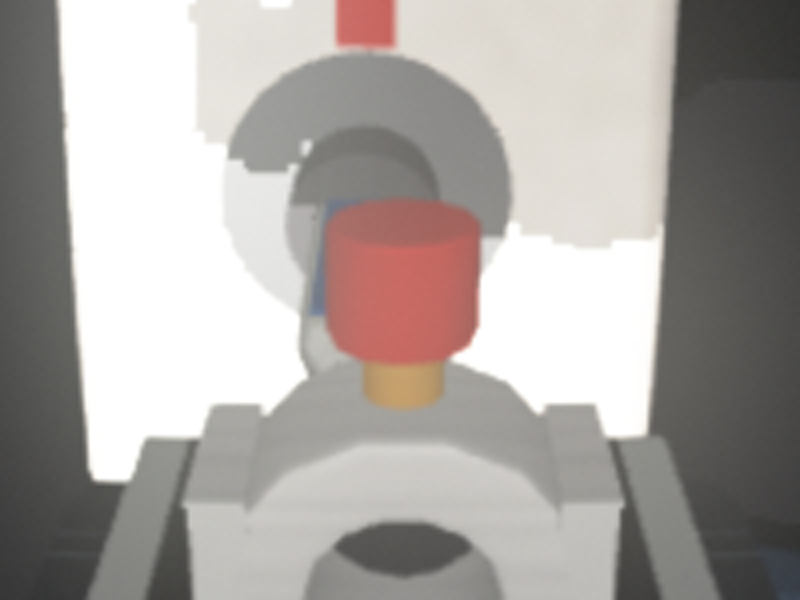

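The collar is held square with its screw towards the mark. The blue flat at (320,250) faces the mark. The bore's front rim is at (403,522) and the ring's outer rim at (403,440).

Run:
```python
from h import *
import pickle
c,sd=pickle.load(open('c7.pkl','rb'))
W=lambda x,y,z:onz(c,215+x/4,180+y/4,z,True)
s=state();r=R.from_quat(s['tcp_rot']);p=s['ee_pos'];z=p[2]-.1528
for q,d in(((403,522),.0095),((403,440),.019)): 
    t=r.inv().apply(W(*q,z)-p);print('tool xy',t,'bore centre tool x',t[0]-d)
l,rr=W(187,505,z),W(620,505,z);print('faces',np.linalg.norm(l-rr),r.inv().apply((l+rr)/2-p))
# drive check
D=np.mean([W(225,190,.062),W(512,190,.062)],0);t=W(367,50,.062);print('disc',D,'top',t, 'ctr x',t[0]+.0256)
print('flat base left corner',W(327,200,.08))
```

```text
tool xy [0.00924857 0.00312478 0.15277387] bore centre tool x -0.00025143050962725746
tool xy [0.01805509 0.00307764 0.15275259] bore centre tool x -0.0009449138775797679
faces 0.040995670594094896 [0.01089039 0.00316415 0.15276984]
disc [0.56986535 0.12936191 0.062     ] top [0.54463972 0.12745186 0.062     ] ctr x 0.5702397173610703
flat base left corner [0.56624187 0.12272961 0.08      ]
```

>>> carry_out(offset=[[0,-0.003,0.01],[0,-0.003,0.02],[0,-0.003,0.028],[0,-0.003,0.028],[0,-0.003,0.028]], delta_rot=[[-0.001,0.002,0.003],[-0.001,0.002,0.003],[-0.001,0.002,0.003],[-0.001,0.002,0.003],[-0.001,0.002,0.003]], grip=[255,255,255,255,255])

```text
t: 14.15
ee_pos: [0.5701, 0.129, 0.3143]
tcp_rot: [-0.033, 0.999, -0.0, -0.001]
force: [-0.1, -0.1, 0.1]
grip_width: 0.041
```

Run:
```python
from h import *
s=state();print(s['t'],s['ee_pos'],s['tcp_rot'],s['grip_width'],s['force'])
plan([.570,.1296,.1],3.208,n=1)
```

```text
14.15 [0.57011986 0.12896399 0.31428764] [-3.25204549e-02  9.99470909e-01 -1.81560322e-04 -5.38463828e-04] 0.0410365090409094 [-0.14313554 -0.12090944  0.08875941]
off [0.0, 0.0007, 0.0593] rot [-0.0003, -0.0011, -0.0014]
```

Now I lower slowly past the shaft top to about 118 mm and check the force.

>>> carry_out(offset=[[0,0.0006,0.004],[0,0.0006,0.009],[0,0.0006,0.014],[0,0.0006,0.018],[0,0.0006,0.022]], delta_rot=[[0,-0.001,-0.001],[0,-0.001,-0.001],[0,-0.001,-0.001],[0,-0.001,-0.001],[0,-0.001,-0.001]], grip=[255,255,255,255,255])

```text
t: 14.57
ee_pos: [0.57, 0.1296, 0.2917]
tcp_rot: [-0.033, 0.999, -0.0, -0.0]
force: [-0.2, 0.3, -0.3]
grip_width: 0.0409
```

>>> carry_out(offset=[[0,0,0.003],[0,0,0.006],[0,0,0.009],[0,0,0.011],[0,0,0.012]], delta_rot=[[0,0,0],[0,0,0],[0,0,0],[0,0,0],[0,0,0]], grip=[255,255,255,255,255])

```text
t: 14.98
ee_pos: [0.57, 0.1296, 0.2794]
tcp_rot: [-0.033, 0.999, -0.0, -0.0]
force: [-0.5, 1.1, -1.0]
grip_width: 0.0412
```

>>> carry_out(offset=[[0,0,0.004],[0,0,0.009],[0,0,0.014],[0,0,0.018],[0,0,0.021]], delta_rot=[[0,0,0],[0,0,0],[0,0,0],[0,0,0],[0,0,0]], grip=[255,255,255,255,255])

```text
t: 15.4
ee_pos: [0.5699, 0.1296, 0.2577]
tcp_rot: [-0.033, 0.999, -0.0, -0.001]
force: [-0.0, 1.2, -1.8]
grip_width: 0.0414
```

>>> carry_out(offset=[[0,0,0.001],[0,0,0.002],[0,0,0.003],[0,0,0.004],[0,0,0.004]], delta_rot=[[0,0,0],[0,0,0],[0,0,0],[0,0,0],[0,0,0]], grip=[255,255,255,255,255])

```text
t: 15.82
ee_pos: [0.5699, 0.1296, 0.2548]
tcp_rot: [-0.033, 0.999, -0.0, -0.0]
force: [-4.0, -0.5, 7.6]
grip_width: 0.0408
```

>>> carry_out(offset=[[0,0,0.001],[0,0,0.002],[0,0,0.002],[0,0,0.002],[0,0,0.002]], delta_rot=[[0,0,0],[0,0,0],[0,0,0],[0,0,0],[0,0,0]], grip=[255,255,255,255,255])

```text
t: 16.23
ee_pos: [0.5698, 0.1297, 0.2547]
tcp_rot: [-0.033, 0.999, -0.0, -0.0]
force: [-7.4, -1.3, 14.3]
grip_width: 0.0412
```

Run:
```python
from h import *
import pickle
w=viewer.camera('wrist');sc=viewer.camera('scene')
s=state();print(s['t'],s['ee_pos'],s['tcp_rot'],s['grip_width'],s['force'])
im=np.zeros((600,800,3),np.uint8);im[:300,:400]=cv2.resize(w['frame'],(400,300),interpolation=cv2.INTER_AREA)
im[:300,400:]=cv2.resize(w['frame'][200:380,200:440],(400,300),interpolation=cv2.INTER_CUBIC)
im[300:,:400]=cv2.resize(sc['frame'],(400,300),interpolation=cv2.INTER_AREA)
sd=viewer.camera('side');im[300:,400:]=cv2.resize(sd['frame'][170:290,220:380],(400,300),interpolation=cv2.INTER_CUBIC)
save('fin',im)
```

```text
16.3333 [0.56983414 0.12965376 0.2546902 ] [-3.32686302e-02  9.99446373e-01 -3.80259405e-04 -4.46267948e-05] 0.0410644766066 [-7.23076818 -0.73675679 15.39951005]
```

View pics/fin.png

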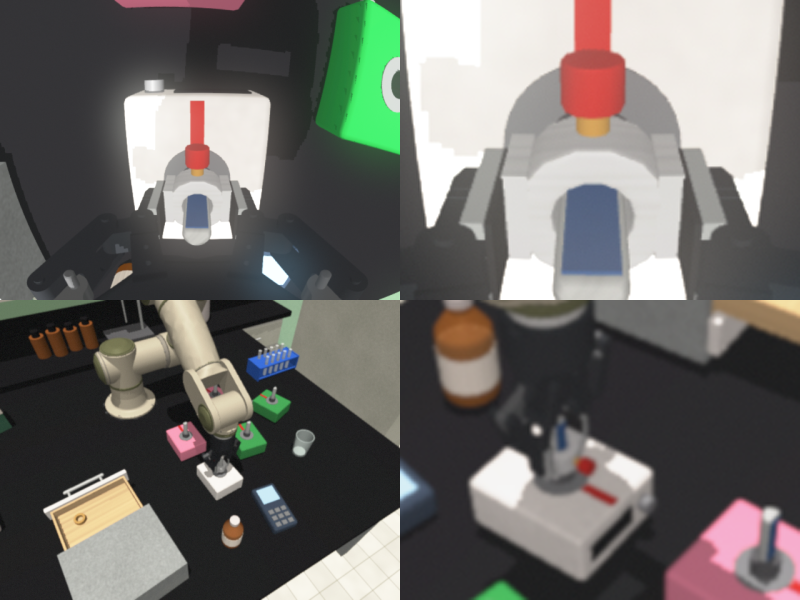

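The collar is on the shaft with its screw over the blue flat and in line with the red mark. The drawer is open with the spacer inside, and the bystanders are in place.

```bash
python3 -c "
from h import *
print(ticket.hand_in())"
```

```text
the job is handed in; nothing more can be done
None
```

I handed the job in at about 16.3 s with the collar seated on the shaft, still gripped and pressed down. Handing in gives no verdict, so what follows is my own checks.

- **Drawer:** I pulled the top drawer out until it hit its stop, after about 150 mm of travel with a 26 N reaction. The last picture shows it still open with the spacer inside.
- **Shaft:** I gripped it across its flat, reading 12.2 mm. I turned it about 1.15 rad until the flat faced the mark, then held it for over 0.4 s.
- **Collar:** It slid on without resistance. It stopped at the expected seat height, with 14–15 N pressing down and a finger opening of 41 mm. In the last picture the thumbscrew is over the blue flat, in line with the red mark.
- **Bystanders:** Bottle, beaker and meter looked undisturbed in the last picture. I did not measure their positions.

Two readings were slightly off. There is a sideways force of about 7 N at the wrist while pressing. The finger opening also read 1–2 mm under the stated sizes on all three grips.

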